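# Wind the spring drive and close its housing

### The job

Wind the spring drive by its key, turning it clockwise and gripping it afresh as often as needed, until it comes up against its stop, fully wound. Then fit the loose cap over the key onto the two dowels of the lower half and press it down against the sprung seal until the halves meet all round; finish while holding it pressed shut like that (do not let go: it would spring open). Leave the other things on the worktop where they stand.

Things in the scene. Friction and masses are not known exactly. Their poses are not given: they have to be found in the camera images.
- base_face (a point): Centre of the parting face (flat top) of the housing's lower half: a grey block 70 x 132 mm, fixed to the worktop, face 30 mm above the worktop. z up, y along the long side. Two dowels stand on it at y = -41 and +41 mm and the winding key in the middle.
- dowel_1 (a point): Tip of the dowel at y = +41 mm of the lower half: an upright steel pin, 10 mm in diameter, standing 18 mm above the parting face; straight for 10 mm, then a tapered nose, 3 mm wide at the tip.
- dowel_2 (a point): Tip of the dowel at y = -41 mm of the lower half, like dowel_1.
- seal (a joint): Black sprung seal frame round the key, 48 x 52 mm outside, standing 5 mm proud of the parting face under the cap's walls. Value: how far it is pressed down, m; 0 free, 0.005 level with the face. About 5 N starts it, about 9.5 N brings it level; it lifts a cap that is let go.
- key_wing (a point): Point on the axis of the upright winding key in the middle of the lower half, 35 mm above the parting face (65 mm above the worktop), 11 mm below the key's top. The key's flat steel wing is 26 mm wide (this point's x), 9 mm thick (y), 26 mm tall (20 to 46 mm above the parting face). z up; x and y turn with the key.
- key (a joint): How far the key is wound, rad: grows clockwise seen from above, firm stop at 3.1 (fully wound). Starts between 0 and 0.5 and stays where it is left, as on a ratchet; takes less than 0.1 N m. One grasp turns it about a quarter turn or a little more; then let go and grip afresh.
- cap_mid (a point): Centre, half-way up (28 mm above the underside), of the upper half: a loose white hollow plastic cap, 0.12 to 0.25 kg, standing on its open underside. Box 46 (x) x 56 (y) x 56 mm tall with an ear with a bore at each y end, 109 mm long overall. z up. Grip from above across the 46 mm width. Fits either way round; seated, this point is 28 mm above the parting face.
- bore_1 (a point): Centre of the lower mouth of the upright through bore in the cap's ear at y = +41 mm, level with the cap's underside: 12 mm in diameter, 2 mm chamfer at the mouth. The ears are 36 mm wide, 20 mm tall. The cap's cavity is 38 (x) x 48 (y) mm, 51 mm deep, and goes over the key.
- bore_2 (a point): The same in the ear at y = -41 mm.
- sample_pot: Bystander: small sample pot, white lid, 45 mm across, 48 mm tall; origin at the centre of its underside. To be left alone.
- control_vial: Bystander: small capped control vial, 24 mm across, 45 mm tall; origin at the centre of its underside. To be left alone.
- lancet_box: Bystander: small carton, 45 x 62 x 38 mm; origin at the centre of its underside. To be left alone.
- stain_bottle: Bystander: brown stain bottle with black cap, 48 mm across, 104 mm tall; origin at the centre of its underside. To be left alone.
- timer: Bystander: flat white bench timer, 58 x 62 x 18 mm; origin at the centre of its underside. To be left alone.
- slide_box: Bystander: low carton, 58 x 80 x 30 mm; origin at the centre of its underside. To be left alone.
Things that resemble listed ones, but are neither listed nor needed, are in the scene too. What is shaped like the part that bears base_face but orange is not meant.

How it is judged:
On the way, in this order (a step that is already met when the one before it is completed fails the run):
1. the key is fully wound (at least 2.9 rad) (value of joint key above 2.9 rad), for 0.2 s.
2. the cap is on both dowels, square to the lower half, down at least to the seal (horizontal distance between cap_mid and base_face below 0.003 m and angle between the y axis of cap_mid and the y axis of base_face, either way round below 0.05 rad and angle between the z axis of cap_mid and the z axis of base_face, either way round below 0.05 rad and z of cap_mid in the frame of base_face below 0.036 m), for 0.1 s.
At the end, for the whole second after the job is handed in: The drive is still wound (at least 2.85 rad); the cap sits on both dowels within 3 mm and 0.05 rad, its underside is within 1.7 mm of the parting face, at rest, and the gripper's fingers are on it (more than 3 N), holding it down against the seal (horizontal distance between cap_mid and base_face below 0.003 m and angle between the y axis of cap_mid and the y axis of base_face, either way round below 0.05 rad and angle between the z axis of cap_mid and the z axis of base_face, either way round below 0.05 rad and z of cap_mid in the frame of base_face between 0.025 and 0.0297 m and value of joint key above 2.85 rad and contact force between the fingers and drive_cap above 3 N and linear speed of drive_cap below 0.02 m/s); the arm keeps its last pose, push and grip.
It fails at once if a bystander is moved by more than 30 mm (distance of any of sample_pot, control_vial, lancet_box, stain_bottle, timer, slide_box from where it was at the start of the episode above 0.03 m).
It also fails if it takes over 72 s, if anything falls off the work surface, if the arm or the gripper's body presses on something with over 40 N, if the wrist force passes 120 N, or if a joint passes its speed limit or range.

### The arm

A 7-joint arm with a two-finger parallel gripper is mounted at the origin on a cart in front of the work surface, level with it; the furniture and walls round the work are solid. World frame = base frame: x ahead of the robot, y to its left, z up, the work surface at z = 0. Lengths are in m, angles in rad, forces in N, time in s.
With the tool pointing down it reaches from about 0.4 to 0.85 m from the base axis. Payload 10.4 kg.
Tool frame: the origin (TCP) lies midway between the tips of the shut fingers; the grasp point (between the pads) lies 19 mm behind it; x points along the fingers, y is the direction in which the jaws open and shut, and the axes are right-handed (so a half turn about x gives the same grasp; the last joint's range is limited). The gripper opens to 87 mm and grips with 3 to 60 N. Pads are 19 mm wide; open, the fingers measure 117 mm over their backs; the gripper's body (75 mm by 190 mm) begins 51 mm behind the grasp point.
Start: joints at [-1.21, 0.332, -0.065, 1.46, 0.022, 1.35, -0.088], TCP at [0.234, 0.58, 0.223] pointing down, gripper open.
Joint ranges: [-2.6, 2.6], [-0.5, 2.12], [-1.47, 1.34], [0.16, 2.42], [-1.27, 4.41], [0.06, 2.06], [-2.6, 2.6]. Speed limits (rad/s): [2.22, 2.22, 2.79, 2.79, 3.14, 3.14, 3.14].

### API

Orientations are given as a unit quaternion [x, y, z, w].
In Python, from bench import * gives the robot as it stands.
- The arm moves only by the shell command python3 -m inch 'ROWS' [FORCE]. ROWS is JSON, a list that holds one entry, the list of rows, each a list of 7 numbers: the shift along the world's x, y, z each as a share of 120 mm, from -1 to 1, then the turn, a rotation vector about the world's x, y, z each as a share of 2 pi rad, from -1 to 1, then the closure, from 0 (fully open) to 1 (shut). A call has 1 to 10 rows; each row is the pose to reach, as a shift and turn from the pose commanded when the call began, turning the shorter way round; what a row does not reach only later rows make up. A row lasts 1/10 s, in which the tool goes at most 50 mm and 8.59 degrees, less where a joint would pass 70% of its speed; a pose out of reach is approached as far as the arm can. A call with a number of a shift or a turn outside -1 to 1 is refused whole. A call with a gripper value outside its range is refused whole. The fingers move at their own pace and stop on an object; FORCE is the grip in N (left out, the last holds). Time passes only in rows, so rows that repeat a pose let the fingers close. It gives the time, the measured TCP pose, the force and the opening at its end, in the units of the state.
- read_state(): the state, without advancing time (a new reading comes with each control period).
- camera(name): name is "scene" or "top" or "wrist"; returns the picture (420x560x3 uint8, red, green, blue); there is no depth.
- get_calibration(name): a dict with "fx", "fy", "cx", "cy" (pixels), "k1" (the pictures are not rectified: a ray, as slopes to the right and down, at radius r is drawn at 1 + k1 r^2 times it, then the intrinsics apply), "xyz" and "attitude" of the camera in the world. Camera axes: x right, y up, looking along -z (the intrinsics and any distortion apply to the point x, -y, -z); pixel columns grow to the right and rows downward; lengths in m; the calibration is good to about 2 mm. A picture is of the moment at which its call begins: read the wrist's pose just before it. get_calibration takes no time and is no camera call; for the wrist camera it gives the pose at the moment of the call.
- close_job(): hands the job in, once; it reports no verdict.
The state is a dict: "time": time; "joint_positions": joint angles; "joint_vel": joint speeds; "joint_torque": joint torques, N m; "ee_pos": TCP position; "eef_rot": TCP orientation; "ft_force": force on the tool from outside, world axes, zero at the start; "torque": the same for the moment, N m; "width": finger opening in m.
Only numpy, scipy, OpenCV 4.12 (cv2) and the standard library are available. Lean on these libraries where they do the work, as an engineer would, in place of code of your own. Each camera call takes 0.05 s, during which the arm holds its last target.

## Working session

There is one attempt and no reset: what is moved stays moved. The work goes in short steps, Python scripts to look and compute and a shell command to move; the robot and the scene stay as the last step left them, time stands still between calls to the robot, and variables do not carry over. Pictures are saved under pics/ and viewed, and the job is handed in when it is done.

```bash
mkdir -p pics; ls; cat > h.py <<'E'
from bench import *
import numpy as np, cv2
from scipy.spatial.transform import Rotation as R
def snap(n,f):
    c=get_calibration(n); im=camera(n); cv2.imwrite(f'pics/{f}.png',cv2.cvtColor(im,cv2.COLOR_RGB2BGR)); np.save(f'pics/{f}.npy',np.array([c],dtype=object),allow_pickle=True); return im,c
def load(f): return np.load(f'pics/{f}.npy',allow_pickle=True)[0]
def rot(c):
    a=np.array(c['attitude'],float)
    return R.from_quat(a).as_matrix() if a.shape==(4,) else a
def ray(c,u,v):
    x=(u-c['cx'])/c['fx'];y=(v-c['cy'])/c['fy']
    rd=np.hypot(x,y);r=rd
    for _ in range(30): r=rd/(1+c['k1']*r*r)
    s=r/rd if rd>0 else 1
    d=np.array([x*s,-y*s,-1]); return rot(c)@d
def at(c,u,v,z):
    d=ray(c,u,v);o=np.array(c['xyz']);return o+d*(z-o[2])/d[2]
def proj(c,p):
    q=rot(c).T@(np.array(p)-np.array(c['xyz']));x=q[0]/-q[2];y=-q[1]/-q[2];k=1+c['k1']*(x*x+y*y)
    return c['cx']+c['fx']*x*k, c['cy']+c['fy']*y*k
def crop(f,u0,v0,u1,v1,s,out):
    im=cv2.imread(f'pics/{f}.png')[v0:v1,u0:u1]; cv2.imwrite(f'pics/{out}.png',cv2.resize(im,None,fx=s,fy=s,interpolation=cv2.INTER_CUBIC))
E
python3 - <<'E'
from h import *
for n in ['scene','top','wrist']:
    im,c=snap(n,n+'0'); print(n,c)
print(read_state())
E
```

```text
pics
scene {'fx': 411.2921321643828, 'fy': 411.2921321643828, 'cx': 277.4524798765262, 'cy': 209.05868646497416, 'k1': -0.09944057150482666, 'xyz': array([ 0.02784906, -0.76009121,  0.784823  ]), 'attitude': array([ 0.43662772, -0.11015585, -0.21111864,  0.86755452])}
top {'fx': 474.2162917541072, 'fy': 474.2162917541072, 'cx': 277.4030266799892, 'cy': 208.59213429173093, 'k1': -0.15656004216867023, 'xyz': array([0.14349848, 0.09373698, 1.68143115]), 'attitude': array([ 0.07120166, -0.07036901, -0.69650611,  0.71053344])}
wrist {'fx': 368.539354756183, 'fy': 368.539354756183, 'cx': 272.3713034130382, 'cy': 210.24437415657846, 'k1': -0.08478377530615534, 'xyz': array([0.15549231, 0.61135016, 0.38381906]), 'attitude': array([-0.12860778, -0.08579895,  0.55228802,  0.81919261])}
{'time': 0.15, 'joint_positions': array([-1.20960575,  0.33272342, -0.064704  ,  1.46073459,  0.02159171,
        1.34984181, -0.08851819]), 'joint_vel': array([-0.00159114, -0.00079712,  0.00011253, -0.00480924,  0.00152994,
        0.00226312, -0.00054583]), 'joint_torque': array([ 6.33247055e-04, -6.23631978e+01,  2.44502194e-02, -3.90149760e+01,
       -6.14566519e-02,  3.71589430e-02,  1.15708190e-04]), 'ee_pos': array([0.23391687, 0.57928647, 0.22194533]), 'eef_rot': array([ 0.13450577,  0.69418486, -0.13521236,  0.69407002]), 'ft_force': array([ 0.13849686,  0.26539356, -0.21249631]), 'torque': array([0.00192481, 0.02801178, 0.03933385]), 'width': 0.08702253954348078}
```

View pics/scene0.png

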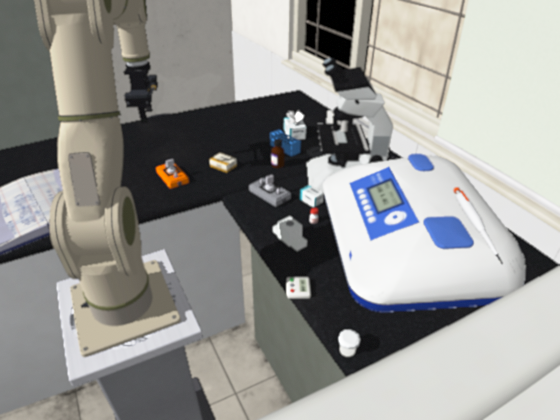

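View pics/top0.png

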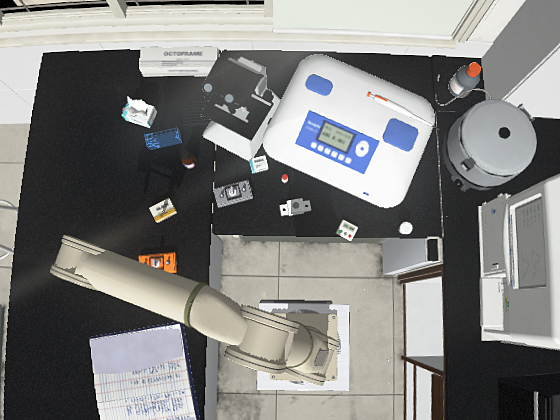

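View pics/wrist0.png

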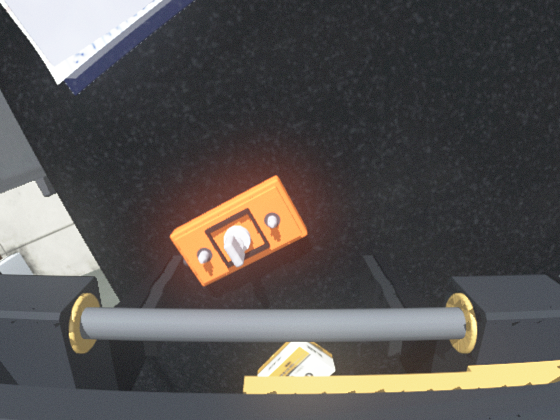

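The top view shows the grey lower half at (234,193), an orange look-alike at (157,262) and the cap at (295,208). The scene view shows the same three at (269,189), (172,173) and (291,233). I'll crop in on these candidates.

```bash
python3 - <<'E'
from h import *
crop('top0',205,145,325,235,6,'topc')
crop('scene0',240,165,330,255,6,'scc')
c=load('top0')
for n,u,v,z in [('base',234,193,.03),('cap',295,208,.056),('orange',157,262,.03),('vial',285,178,.045),('timer',347,231,.018),('pot',405,228,.048),('box',259,163,.038)]: print(n,at(c,u,v,z).round(3))
E
```

```text
base [0.533 0.256 0.03 ]
cap [0.477 0.037 0.056]
orange [0.279 0.519 0.03 ]
vial [0.588 0.074 0.045]
timer [ 0.405 -0.15   0.018]
pot [ 0.415 -0.352  0.048]
box [0.644 0.169 0.038]
```

View pics/topc.png

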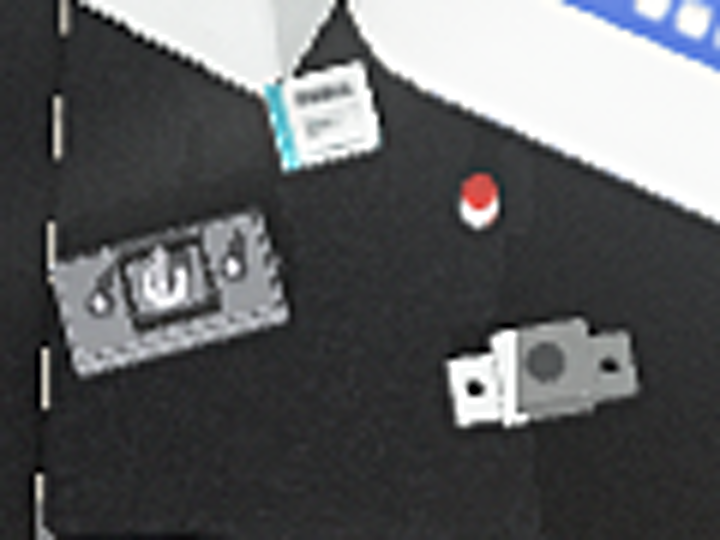

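View pics/scc.png

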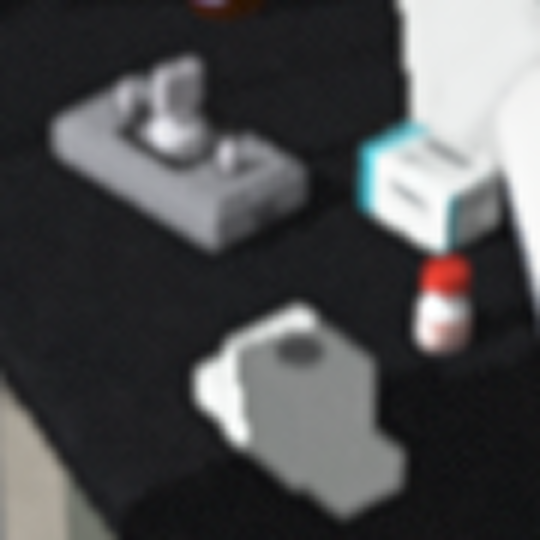

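```bash
python3 - <<'E'
from h import *
s=read_state();M=R.from_quat(s['eef_rot']).as_matrix();print(M.round(3))
c=load('wrist0');print('cam in tool',M.T@(c['xyz']-s['ee_pos']),'look',(M.T@rot(c)).round(3))
t=load('top0')
g=lambda u,v,z:at(t,205+u/6,145+v/6,z).round(4)
print('dowels',g(102,298,.048),g(234,262,.048),'key',g(166,283,.065))
print('base corners top',g(52,265,.03),g(262,208,.03),g(290,300,.03),g(78,355,.03))
print('bores top',g(476,388,.02),g(609,365,.02))
E
```

```text
[[-0.     0.374  0.927]
 [-0.001  0.927 -0.374]
 [-1.    -0.001  0.   ]]
cam in tool [-0.16187665  0.00020221 -0.08472014] look [[ 0.     0.305 -0.952]
 [ 1.     0.001  0.001]
 [ 0.001 -0.952 -0.305]]
dowels [0.5219 0.2963 0.048 ] [0.5453 0.2189 0.048 ] key [0.5277 0.257  0.065 ]
base corners top [0.5458 0.3295 0.03  ] [0.5834 0.2047 0.03  ] [0.527  0.1861 0.03  ] [0.491  0.3113 0.03  ]
bores top [0.4778 0.0743 0.02  ] [ 0.4934 -0.0049  0.02  ]
```

```bash
python3 -m inch '[[[0.82,-0.9,0,0,0,0,0],[0.82,-0.9,0,0,0,0,0],[0.82,-0.9,0,0,0,0,0]]]'; python3 -m inch '[[[0.82,-0.9,0,0,0,0,0],[0.82,-0.9,0,0,0,0,0],[0.82,-0.9,0,0,0,0,0]]]'; python3 -m inch '[[[0.82,-0.9,0,0,0,0,0],[0.82,-0.9,0,0,0,0,0],[0.82,-0.9,0,0,0,0,0],[0.82,-0.9,0,0,0,0,0]]]'
python3 - <<'E'
from h import *
s=read_state();print(s['time'],s['ee_pos'],s['joint_positions'].round(2))
snap('wrist','w1')
E
```

```text
time: 0.45
ee_pos: [0.3336, 0.4697, 0.2223]
eef_rot: [0.135, 0.694, -0.135, 0.694]
ft_force: [0.1, 0.9, -0.1]
width: 0.0872
time: 0.75
ee_pos: [0.4321, 0.3613, 0.2225]
eef_rot: [0.135, 0.694, -0.135, 0.694]
ft_force: [0.5, 0.9, 0.6]
width: 0.087
time: 1.15
ee_pos: [0.5334, 0.2483, 0.2224]
eef_rot: [0.137, 0.693, -0.139, 0.694]
ft_force: [0.3, 0.0, -0.9]
width: 0.087
1.15 [0.53338329 0.24831352 0.22238063] [-0.69  0.25  0.21  1.57 -0.05  1.32  0.7 ]
```

View pics/w1.png

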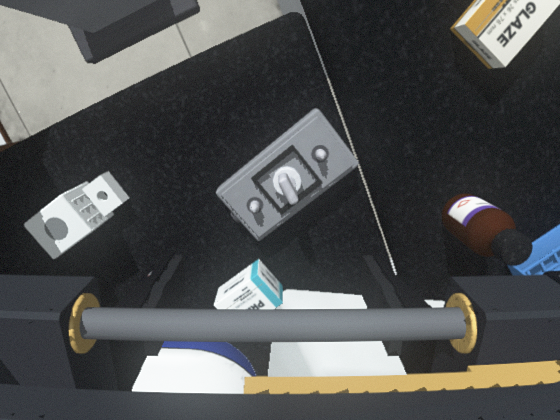

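The wrist view shows the grey lower half at (287,175) with the key standing in its seal frame, the cap at (75,215), and the lancet box just beyond the lower half.

```bash
python3 - <<'E'
from h import *
crop('w1',205,95,365,245,5,'w1c')
crop('w1',10,160,140,270,6,'w1d')
E
```

```text
(no output)
```

View pics/w1c.png

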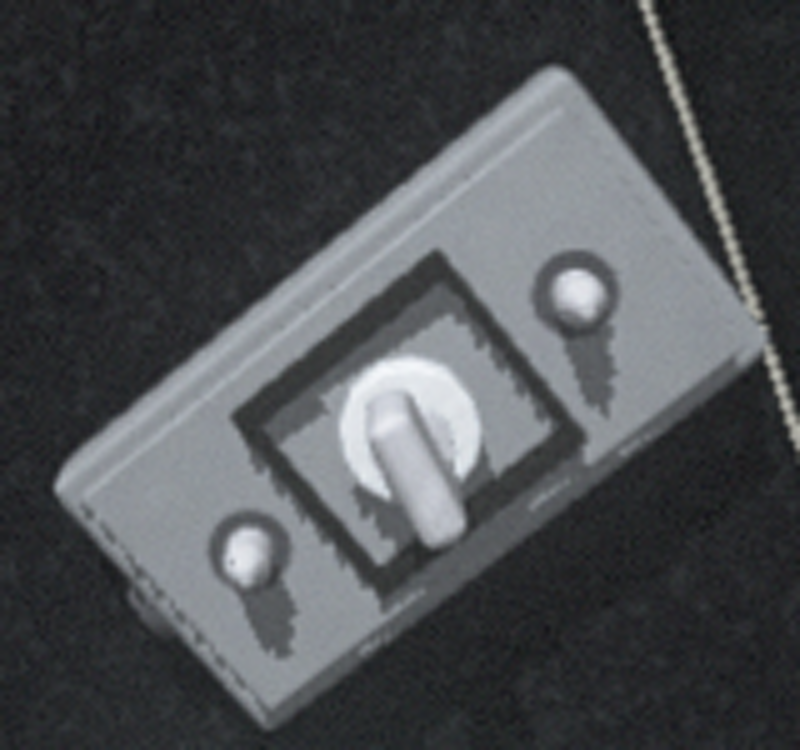

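View pics/w1d.png

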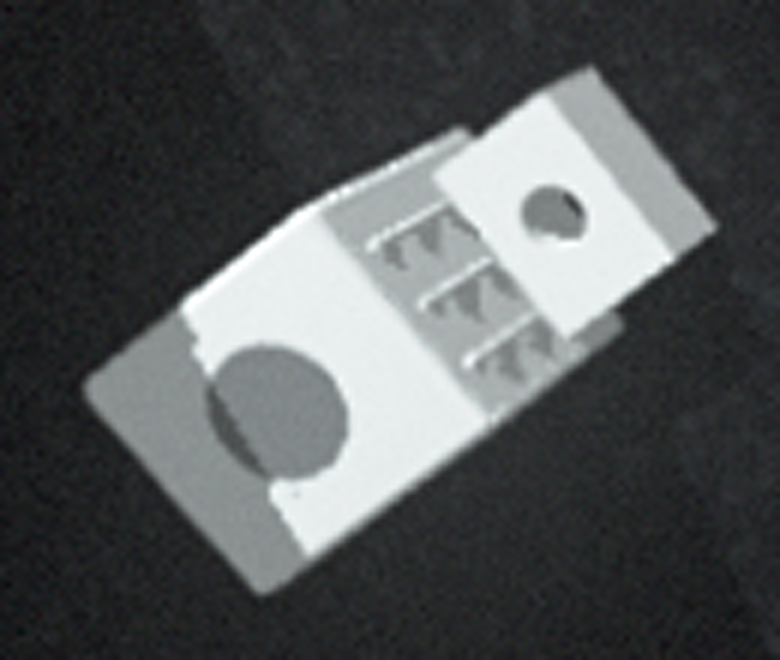

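```bash
python3 - <<'E'
from h import *
c=load('w1')
g=lambda u,v,z:at(c,205+u/5,95+v/5,z)
d2,d1=g(238,555,.048),g(577,288,.048)   # left image is -y
print(d1,d2,np.linalg.norm(d1-d2)); m=(d1+d2)/2;e=(d1-d2);print('mid',m,'yaw deg (y axis)',np.degrees(np.arctan2(-e[0],e[1])))
co=[g(*p,.03) for p in [(78,482),(560,88),(760,345),(270,725)]]
print('corner mid top',np.mean(co,0),[np.linalg.norm(co[i]-co[(i+1)%4]).round(4) for i in range(4)])
a,b=g(386,398,.076),g(447,540,.076);print('wing ends',a,b,np.linalg.norm(a-b),'mid',(a+b)/2,'angle',np.degrees(np.arctan2((b-a)[1],(b-a)[0])))
for z in(.03,.048,.065,.076): print(z,np.array(proj(c,[*m[:2],z]))*5-[205*5,95*5])
h=lambda u,v,z:at(c,10+u/6,160+v/6,z)
print('cap bore',h(556,212,.02)); t=[h(*p,.056) for p in [(318,207),(490,418),(265,597),(85,388)]]
print(t,np.mean(t,0),[np.linalg.norm(t[i]-t[(i+1)%4]).round(4) for i in range(4)])
e=t[0]-t[3];print('cap yaw',np.degrees(np.arctan2(-e[0],e[1])))
E
```

```text
[0.52075785 0.30086705 0.048     ] [0.54388686 0.22314338 0.048     ] 0.08109204581093253
mid [0.53232236 0.26200521 0.048     ] yaw deg (y axis) 16.57195169010064
corner mid top [0.53590984 0.26284069 0.03      ] [np.float64(0.1206), np.float64(0.0635), np.float64(0.1253), np.float64(0.0643)]
wing ends [0.52045887 0.26252253 0.076     ] [0.5479805 0.2628195 0.076    ] 0.02752323572701802 mid [0.53421968 0.26267101 0.076     ] angle 0.6182288470265181
0.03 [400.96556256 403.17066559]
0.048 [403.93551405 424.19112802]
0.065 [407.02464345 446.07016996]
0.076 [409.19070582 461.42067422]
cap bore [0.48016086 0.07783359 0.02      ]
[array([0.46164895, 0.06199546, 0.056     ]), array([0.50344736, 0.06967282, 0.056     ]), array([0.51617045, 0.01518955, 0.056     ]), array([0.4720717, 0.0068662, 0.056    ])] [0.48833461 0.03843101 0.056     ] [np.float64(0.0425), np.float64(0.0559), np.float64(0.0449), np.float64(0.0561)]
cap yaw 10.705984107289611
```

```bash
python3 - <<'E'
from h import *
crop('w1',180,240,480,350,2.6,'w1e')
crop('top0',180,40,300,175,4.4,'tope')
E
```

```text
(no output)
```

View pics/w1e.png

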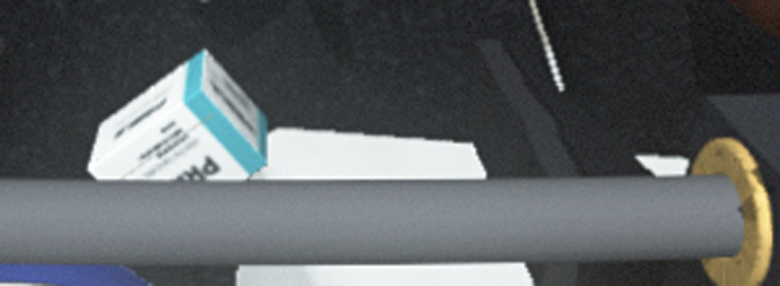

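View pics/tope.png

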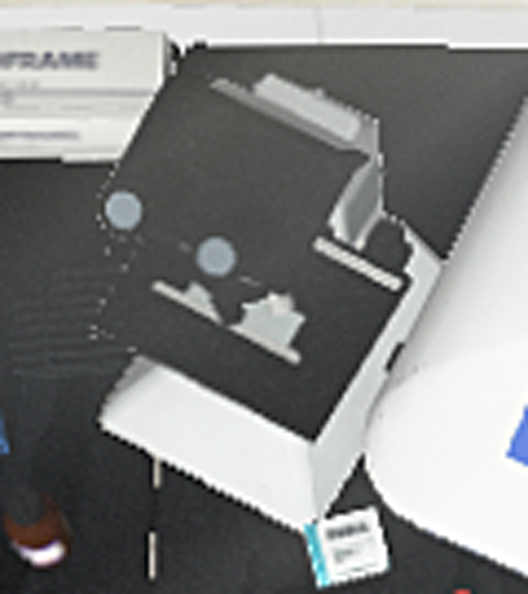

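```bash
python3 - <<'E'
from h import *
c=load('w1');t=load('top0')
for z in (0,.05,.1,.15,.2):
    print(z,'w1 L',at(c,180+270/2.6,240+130/2.6,z)[:2].round(3),'w1 R',at(c,180+472/2.6,240+143/2.6,z)[:2].round(3),'top corner',at(t,180+303/4.4,40+528/4.4,z)[:2].round(3),'top left',at(t,180+102/4.4,40+422/4.4,z)[:2].round(3),'stage',at(t,180+315/4.4,40+440/4.4,z)[:2].round(3),at(t,180+135/4.4,40+350/4.4,z)[:2].round(3))
E
```

```text
0 w1 L [0.666 0.207] w1 R [0.709 0.29 ] top corner [0.667 0.208] top left [0.759 0.384] stage [0.745 0.201] [0.825 0.359]
0.05 w1 L [0.639 0.217] w1 R [0.676 0.289] top corner [0.651 0.205] top left [0.74  0.375] stage [0.727 0.198] [0.805 0.351]
0.1 w1 L [0.611 0.227] w1 R [0.643 0.288] top corner [0.636 0.202] top left [0.722 0.367] stage [0.709 0.195] [0.785 0.343]
0.15 w1 L [0.584 0.236] w1 R [0.61  0.287] top corner [0.62  0.198] top left [0.704 0.358] stage [0.692 0.191] [0.764 0.336]
0.2 w1 L [0.556 0.246] w1 R [0.577 0.286] top corner [0.605 0.195] top left [0.686 0.349] stage [0.674 0.188] [0.744 0.328]
```

```bash
python3 - <<'E'
from h import *
s=read_state();print(s['ee_pos'],s['eef_rot'],s['joint_positions'].round(2))
M=R.from_quat(s['eef_rot']).as_matrix();print(np.degrees(np.arctan2(-M[0,1],M[1,1])),M[:,0])
E
```

```text
[0.53114167 0.2519455  0.22225658] [ 0.13661442  0.69353913 -0.13751454  0.69385137] [-0.69  0.25  0.2   1.58 -0.05  1.32  0.7 ]
-22.353781091690074 [ 1.86450301e-04 -1.33440733e-03 -9.99999092e-01]
```

```bash
python3 -m inch '[[[0.033,0.06,-0.4,0,0,0.063,0.5],[0.033,0.06,-0.8,0,0,0.063,0.5],[0.033,0.06,-0.8,0,0,0.063,0.5],[0.033,0.06,-0.8,0,0,0.063,0.5],[0.033,0.06,-0.8,0,0,0.063,0.5],[0.033,0.06,-0.8,0,0,0.063,0.5]]]' 30
python3 - <<'E'
from h import *
s=read_state();print(s['ee_pos'],s['joint_positions'].round(2))
M=R.from_quat(s['eef_rot']).as_matrix();print(np.degrees(np.arctan2(-M[0,1],M[1,1])))
snap('wrist','w2')
E
```

```text
time: 1.8
ee_pos: [0.5336, 0.2636, 0.1278]
eef_rot: [-0.003, 0.706, 0.004, 0.708]
ft_force: [0.2, -1.0, 0.7]
width: 0.0483
[0.53361961 0.26356864 0.12784956] [-0.65  0.33  0.14  1.67 -0.05  1.14  1.08]
0.5856381015649589
```

View pics/w2.png

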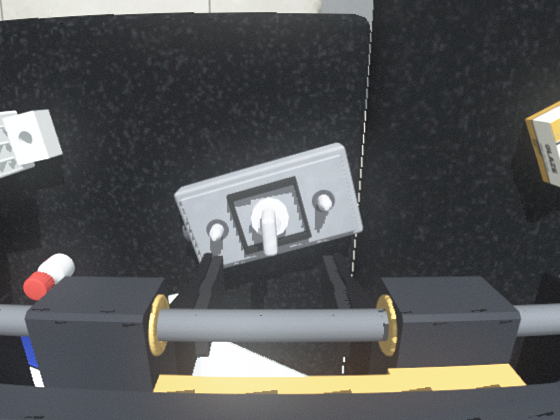

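```bash
python3 - <<'E'
from h import *
crop('w2',170,140,380,290,3.8,'w2c')
c=load('w2');print(proj(c,[.5333,.2625,.076]))
E
```

```text
(np.float64(270.23395225634187), np.float64(234.16210975196776))
```

View pics/w2c.png

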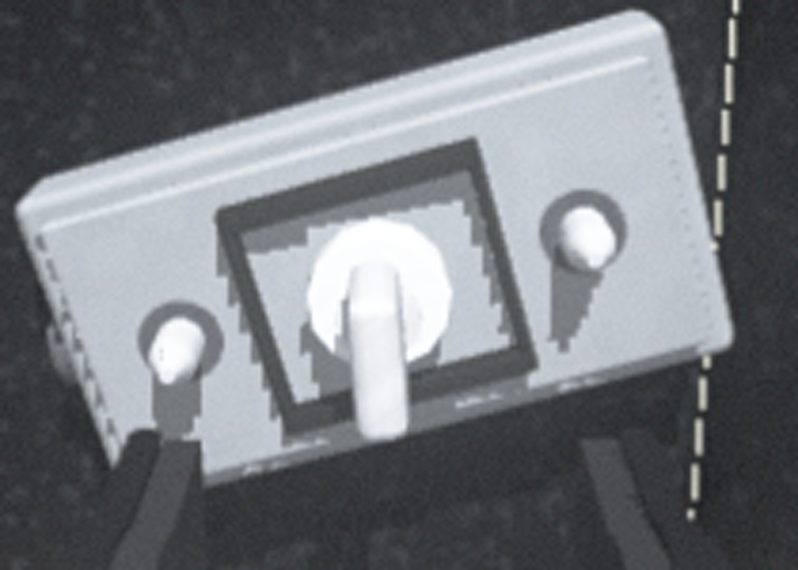

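```bash
python3 - <<'E'
from h import *
c=load('w2');g=lambda u,v,z:at(c,170+u/3.8,140+v/3.8,z)
a,b=g(165,378,.048),g(597,262,.048);print(a,b,(a+b)/2,np.linalg.norm(a-b));e=b-a;print(np.degrees(np.arctan2(-e[0],e[1])))
a,b=g(374,308,.076),g(383,436,.076);print(a,b,(a+b)/2,np.linalg.norm(a-b))
a,b=g(180,340,.03),g(583,230,.03);print('dowel bases',a,b,(a+b)/2,np.linalg.norm(a-b))
s=read_state();print(s['ee_pos'])
E
```

```text
[0.5488274  0.22220669 0.048     ] [0.5253965  0.30153706 0.048     ] [0.53711195 0.26187188 0.048     ] 0.08271828864975872
16.454956857255546
[0.52465177 0.26131982 0.076     ] [0.54732664 0.26295751 0.076     ] [0.53598921 0.26213867 0.076     ] 0.022733928939235027
dowel bases [0.54810185 0.22251141 0.03      ] [0.52463446 0.30134552 0.03      ] [0.53636816 0.26192847 0.03      ] 0.08225287678796296
[0.53363594 0.26343067 0.12781568]
```

```bash
python3 -m inch '[[[0.016,-0.009,-0.3,0,0,0,0.5],[0.016,-0.009,-0.65,0,0,0,0.5],[0.016,-0.009,-0.65,0,0,0,0.5],[0.016,-0.009,-0.65,0,0,0,0.5],[0.016,-0.009,-0.65,0,0,0,1],[0.016,-0.009,-0.65,0,0,0,1],[0.016,-0.009,-0.65,0,0,0,1],[0.016,-0.009,-0.65,0,0,0,1],[0.016,-0.009,-0.65,0,0,0,1],[0.016,-0.009,-0.65,0,0,0,1]]]' 30
python3 - <<'E'
from h import *
s=read_state();print(s['ee_pos'],s['joint_positions'].round(2),s['ft_force'],s['torque'],s['width'])
E
```

```text
time: 2.85
ee_pos: [0.5363, 0.2613, 0.0499]
eef_rot: [-0.004, 0.706, 0.004, 0.708]
ft_force: [-4.4, -0.9, 11.4]
width: 0.0088
[0.53629515 0.26132537 0.04988799] [-0.64  0.42  0.13  1.73 -0.06  0.99  1.1 ] [-4.36327728 -0.87436345 11.40464683] [-0.0617318   1.1974319   0.03283715] 0.008813473020747364
```

```bash
python3 -m inch '[[[0,0,0.033,0,0,0,0.7],[0,0,0.033,0,0,0,0.7],[0,0,0.033,0,0,0,0.7],[0,0,0.033,0,0,0,1],[0,0,0.033,0,0,0,1],[0,0,0.033,0,0,0,1],[0,0,0.033,0,0,0,1]]]' 30
python3 -m inch '[[[0,0,0,0,0,-0.02,1],[0,0,0,0,0,-0.04,1],[0,0,0,0,0,-0.06,1],[0,0,0,0,0,-0.06,1]]]'
python3 - <<'E'
from h import *
s=read_state();print(s['ee_pos'],s['joint_positions'].round(2),s['ft_force'],s['torque'],s['width'])
E
```

```text
time: 3.55
ee_pos: [0.535, 0.2616, 0.0523]
eef_rot: [-0.004, 0.707, 0.004, 0.707]
ft_force: [-0.3, -0.2, -0.8]
width: 0.0086
time: 3.95
ee_pos: [0.535, 0.2621, 0.0523]
eef_rot: [0.129, 0.695, -0.129, 0.695]
ft_force: [0.7, 2.4, -3.6]
width: 0.0087
[0.53504757 0.26206963 0.05234578] [-0.69  0.42  0.2   1.73 -0.1   1.    0.75] [ 0.72262206  2.40733976 -3.57171674] [ 0.40772407 -0.35271625 -0.08157724] 0.008690574485594417
```

```bash
python3 -m inch '[[[0,0,0,0,0,-0.02,1],[0,0,0,0,0,-0.04,1],[0,0,0,0,0,-0.06,1],[0,0,0,0,0,-0.08,1],[0,0,0,0,0,-0.1,1],[0,0,0,0,0,-0.12,1],[0,0,0,0,0,-0.14,1],[0,0,0,0,0,-0.16,1],[0,0,0,0,0,-0.18,1],[0,0,0,0,0,-0.18,1]]]'
python3 - <<'E'
from h import *
s=read_state();print(s['ee_pos'],s['joint_positions'].round(2),s['ft_force'],s['torque'],s['width'])
M=R.from_quat(s['eef_rot']).as_matrix();print(np.degrees(np.arctan2(-M[0,1],M[1,1])),M[:,0])
E
```

```text
time: 4.95
ee_pos: [0.5363, 0.263, 0.0524]
eef_rot: [0.482, 0.518, -0.48, 0.519]
ft_force: [8.7, 5.9, -10.1]
width: 0.0084
[0.53631148 0.26302604 0.05243864] [-0.86  0.44  0.41  1.74 -0.2   1.   -0.3 ] [  8.66167187   5.88744152 -10.13595922] [ 1.19920451 -1.94865791 -0.00753033] 0.008433046685186104
-85.68044453024457 [ 0.00326836  0.00160343 -0.99999337]
```

```bash
python3 -m inch '[[[0.008,0.008,0,0,0,0,0.7],[0.008,0.008,0,0,0,0,0.7],[0.008,0.008,0,0,0,0,0.7],[0.008,0.008,0,0,0,0,1],[0.008,0.008,0,0,0,0,1],[0.008,0.008,0,0,0,0,1],[0.008,0.008,0,0,0,0,1]]]' 30
python3 -m inch '[[[0,0,0,0,0,-0.02,1],[0,0,0,0,0,-0.04,1],[0,0,0,0,0,-0.06,1],[0,0,0,0,0,-0.08,1],[0,0,0,0,0,-0.1,1],[0,0,0,0,0,-0.12,1],[0,0,0,0,0,-0.14,1],[0,0,0,0,0,-0.16,1],[0,0,0,0,0,-0.18,1],[0,0,0,0,0,-0.18,1]]]'
python3 - <<'E'
from h import *
s=read_state();print(s['ee_pos'],s['joint_positions'].round(2),s['ft_force'],s['torque'],s['width'])
M=R.from_quat(s['eef_rot']).as_matrix();print(np.degrees(np.arctan2(-M[0,1],M[1,1])),M[:,0])
E
```

```text
time: 5.65
ee_pos: [0.5365, 0.2626, 0.0526]
eef_rot: [0.481, 0.518, -0.481, 0.519]
ft_force: [2.4, -0.3, -0.6]
width: 0.0086
time: 6.65
ee_pos: [0.5374, 0.262, 0.0526]
eef_rot: [0.685, 0.178, -0.683, 0.179]
ft_force: [7.7, -0.9, -4.6]
width: 0.0087
[0.53736615 0.26203964 0.0526355 ] [-1.04  0.49  0.64  1.75 -0.33  1.02 -1.34] [ 7.7303288  -0.90370375 -4.63199098] [-0.26767561 -1.39306765 -0.01098648] 0.008742648313942994
-150.79851646112647 [ 2.70239577e-03 -7.44171697e-04 -9.99996072e-01]
```

```bash
python3 -m inch '[[[0,0,0,0,0,-0.01,1],[0,0,0,0,0,-0.02,1],[0,0,0,0,0,-0.02,1]]]'
python3 - <<'E'
from h import *
s=read_state();print(s['ft_force'],s['torque'],s['width']);M=R.from_quat(s['eef_rot']).as_matrix();print(np.degrees(np.arctan2(-M[0,1],M[1,1])))
E
python3 -m inch '[[[0,0,0,0,0,-0.01,1],[0,0,0,0,0,-0.02,1],[0,0,0,0,0,-0.03,1],[0,0,0,0,0,-0.03,1]]]'
python3 - <<'E'
from h import *
s=read_state();print(s['ft_force'],s['torque'],s['width']);M=R.from_quat(s['eef_rot']).as_matrix();print(np.degrees(np.arctan2(-M[0,1],M[1,1])))
E
```

```text
time: 6.95
ee_pos: [0.5374, 0.262, 0.0527]
eef_rot: [0.695, 0.135, -0.693, 0.136]
ft_force: [6.5, -0.5, -5.0]
width: 0.0089
[ 6.48275502 -0.48915535 -5.02605154] [-0.24517145 -1.43207506  0.01639064] 0.008945375236633527
-157.87467924729793
time: 7.35
ee_pos: [0.5373, 0.2618, 0.0527]
eef_rot: [0.704, 0.07, -0.703, 0.071]
ft_force: [6.2, -1.6, -3.6]
width: 0.0104
[ 6.17494644 -1.58380851 -3.59732136] [-0.56877743 -1.24824874  0.69386062] 0.01042145556381838
-168.60967964471288
```

```bash
python3 -m inch '[[[0,0,0,0,0,0.02,0.5],[0,0,0,0,0,0.02,0.5],[0,0,0,0,0,0.02,0.5],[0,0,0.4,0,0,0.02,0.5],[0,0,0.8,0,0,0.02,0.3],[0,0,0.8,0,0,0.02,0],[0,0,0.8,0,0,0.02,0]]]' 
python3 - <<'E'
from h import *
s=read_state();print(s['ee_pos'],s['ft_force'],s['torque'],s['width']);M=R.from_quat(s['eef_rot']).as_matrix();print(np.degrees(np.arctan2(-M[0,1],M[1,1])))
snap('wrist','w3')
E
```

```text
time: 8.05
ee_pos: [0.5364, 0.2632, 0.1495]
eef_rot: [0.698, 0.115, -0.697, 0.114]
ft_force: [-0.2, 0.2, -0.8]
width: 0.0584
[0.53635523 0.26315955 0.14952812] [-0.22718775  0.16807375 -0.76135602] [-0.11510772  0.22050151  0.00886213] 0.058351237964006916
-161.42134449154986
```

View pics/w3.png

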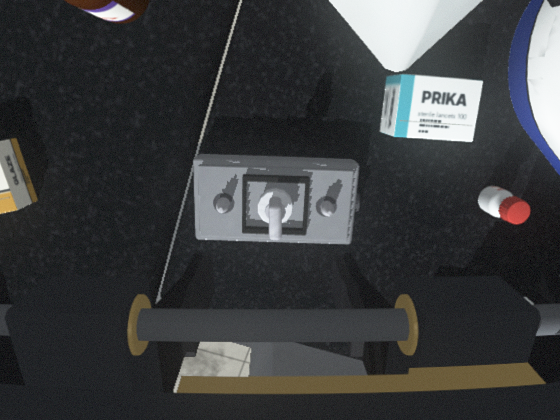

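```bash
python3 - <<'E'
from h import *
crop('w3',180,140,380,260,4,'w3c')
E
```

```text
(no output)
```

View pics/w3c.png

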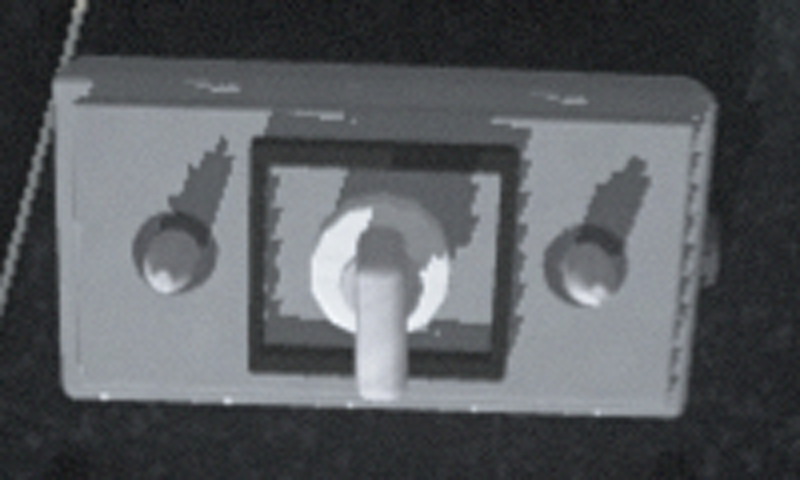

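```bash
python3 - <<'E'
from h import *
c=load('w3');g=lambda u,v,z:at(c,180+u/4,140+v/4,z)
for n,a,b,z in [('tips',g(163,285,.048),g(597,298,.048),.048),('bases',g(174,252,.03),g(586,265,.03),0)]:
    e=a-b;print(n,a,b,(a+b)/2,np.linalg.norm(e),np.degrees(np.arctan2(-e[0],e[1])))
a,b=g(381,272,.076),g(382,400,.076);e=a-b;print((a+b)/2,np.linalg.norm(e),'wing',np.degrees(np.arctan2(e[1],e[0])))
co=[g(*p,.03) for p in [(58,85),(715,100),(685,415),(70,398)]];print(np.mean(co,0))
print(proj(c,[.5355,.262,.076]),proj(c,[.5355,.262,.03]))
E
```

```text
tips [0.52320198 0.30023197 0.048     ] [0.54677357 0.2218567  0.048     ] [0.53498777 0.26104433 0.048     ] 0.0818431659952453 16.7388143913882
bases [0.52422211 0.30075512 0.03      ] [0.54784037 0.22181334 0.03      ] [0.53603124 0.26128423 0.03      ] 0.08239919608528606 16.65643092037718
[0.53596815 0.26134802 0.076     ] 0.023098694642118413 wing 19.094179272831038
[0.53693502 0.26112882 0.03      ]
(np.float64(274.2477592127152), np.float64(224.55811537005485)) (np.float64(274.0162258381023), np.float64(204.94899611433252))
```

The key now lies 177.5° past its zero position (3.10 rad), so it is at the stop. Next is the cap.

```bash
python3 -m inch '[[[-0.1,-0.3,0.2,0,0,0.02,0],[-0.2,-0.6,0.4,0,0,0.045,0],[-0.2,-0.93,0.4,0,0,0.07,0],[-0.2,-0.93,0.4,0,0,0.09,0],[-0.2,-0.93,0.4,0,0,0.115,0],[-0.2,-0.93,0.4,0,0,0.138,0],[-0.2,-0.93,0.4,0,0,0.16,0],[-0.2,-0.93,0.4,0,0,0.184,0],[-0.2,-0.93,0.4,0,0,0.207,0],[-0.2,-0.93,0.4,0,0,0.229,0]]]' 
python3 -m inch '[[[-0.1,-0.4,0,0,0,0,0],[-0.2,-0.8,0,0,0,0,0],[-0.2,-0.93,0,0,0,0,0],[-0.2,-0.93,0,0,0,0,0],[-0.2,-0.93,0,0,0,0,0]]]' 
python3 - <<'E'
from h import *
s=read_state();print(s['ee_pos'],s['joint_positions'].round(2));M=R.from_quat(s['eef_rot']).as_matrix();print(np.degrees(np.arctan2(-M[0,1],M[1,1])))
snap('wrist','w4')
E
```

```text
time: 9.1
ee_pos: [0.5111, 0.151, 0.1949]
eef_rot: [0.447, 0.548, -0.449, 0.547]
ft_force: [0.9, 0.6, 0.2]
width: 0.0874
time: 9.6
ee_pos: [0.4877, 0.0403, 0.1958]
eef_rot: [0.449, 0.546, -0.449, 0.546]
ft_force: [-0.5, 1.1, 0.4]
width: 0.0871
[0.4877261  0.04034867 0.19581166] [-0.87  0.03  0.72  1.88 -0.02  1.24  0.05]
-78.87880219732831
```

View pics/w4.png

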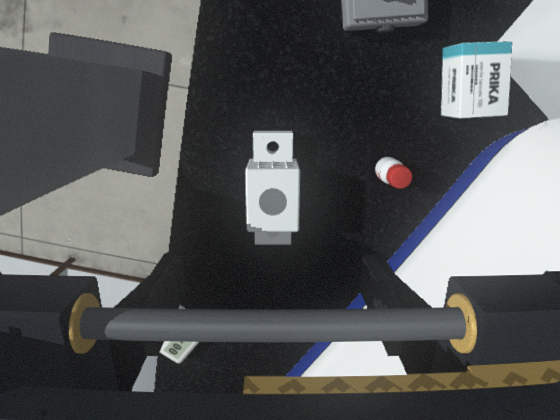

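```bash
python3 - <<'E'
from h import *
crop('w4',230,120,320,255,5,'w4c')
E
```

```text
(no output)
```

View pics/w4c.png

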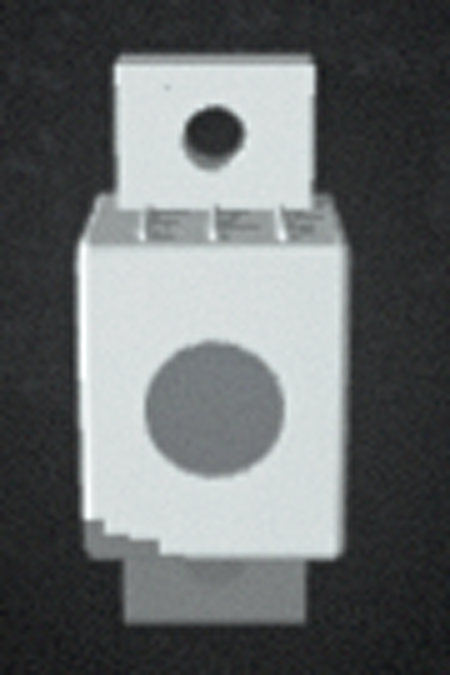

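```bash
python3 - <<'E'
from h import *
c=load('w4');g=lambda u,v,z:at(c,230+u/5,120+v/5,z)
t=[g(*p,.056) for p in [(80,245),(348,245),(343,557),(87,557)]];print(np.array(t).round(4),np.mean(t,0),[np.linalg.norm(t[i]-t[(i+1)%4]).round(4) for i in range(4)])
e=(t[0]+t[1]-t[2]-t[3]);print('yaw',np.degrees(np.arctan2(-e[0],e[1])))
d=g(214,408,.056);b=g(214,135,.02);e=b-d;print('disc',d,'bore',b,np.linalg.norm(e[:2]),np.degrees(np.arctan2(-e[0],e[1])))
s=read_state();print(s['ee_pos'])
E
```

```text
[[0.4613 0.0596 0.056 ]
 [0.505  0.0682 0.056 ]
 [0.516  0.0138 0.056 ]
 [0.472  0.0052 0.056 ]] [0.48856662 0.0367093  0.056     ] [np.float64(0.0446), np.float64(0.0555), np.float64(0.0449), np.float64(0.0555)]
yaw 11.271034191179691
disc [0.48858102 0.03618465 0.056     ] bore [0.48061278 0.07686089 0.02      ] 0.041449357001868026 11.083572550255623
[0.48787233 0.04089435 0.19591204]
```

```bash
python3 -m inch '[[[0.006,-0.037,-0.4,0,0,0.001,0],[0.006,-0.037,-0.83,0,0,0.001,0],[0.006,-0.037,-0.83,0,0,0.001,0],[0.006,-0.037,-0.83,0,0,0.001,0]]]' 
python3 -m inch '[[[0,0,-0.3,0,0,0,0],[0,0,-0.63,0,0,0,0],[0,0,-0.63,0,0,0,0],[0,0,-0.63,0,0,0,0]]]' 
python3 -m inch '[[[0,0,0,0,0,0,0.3],[0,0,0,0,0,0,0.6],[0,0,0,0,0,0,0.6],[0,0,0,0,0,0,0.6],[0,0,0,0,0,0,0.6],[0,0,0,0,0,0,0.6]]]' 35
python3 - <<'E'
from h import *
s=read_state();print(s['ee_pos'],s['joint_positions'].round(2),s['ft_force'],s['width']);M=R.from_quat(s['eef_rot']).as_matrix();print(np.degrees(np.arctan2(-M[0,1],M[1,1])))
snap('wrist','w5')
E
```

```text
time: 10.05
ee_pos: [0.4885, 0.0356, 0.0971]
eef_rot: [0.446, 0.548, -0.448, 0.548]
ft_force: [0.6, -0.0, 1.0]
width: 0.0869
time: 10.45
ee_pos: [0.4901, 0.0354, 0.0235]
eef_rot: [0.448, 0.547, -0.447, 0.548]
ft_force: [0.7, 0.4, 0.2]
width: 0.0871
time: 11.05
ee_pos: [0.4888, 0.035, 0.0214]
eef_rot: [0.447, 0.548, -0.447, 0.548]
ft_force: [0.2, 0.6, -0.5]
width: 0.047
[0.48876791 0.0349826  0.02141509] [-0.78  0.31  0.69  2.05 -0.26  0.87  0.26] [ 0.15296815  0.58592687 -0.451183  ] 0.04695531256246955
-78.51044286279003
```

View pics/w5.png

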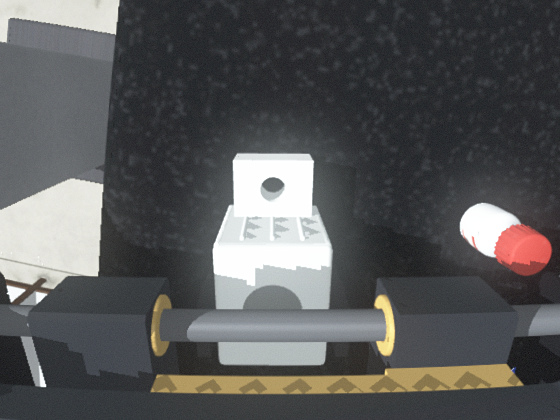

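```bash
python3 -m inch '[[[0,0,0,0,0,0,1],[0,0,0,0,0,0,1],[0,0,0,0,0,0,1],[0,0,0.2,0,0,0,1],[0,0,0.5,0,0,0,1],[0,0,0.9,0,0,0,1],[0,0,0.9,0,0,0,1],[0,0,0.9,0,0,0,1]]]' 40
python3 - <<'E'
from h import *
s=read_state();print(s['ee_pos'],s['joint_positions'].round(2),s['ft_force'],s['width']);M=R.from_quat(s['eef_rot']).as_matrix();print(np.degrees(np.arctan2(-M[0,1],M[1,1])))
snap('wrist','w6');snap('scene','s6')
crop('w6',210,140,340,270,5,'w6c')
crop('s6',230,130,350,260,5,'s6c')
E
```

```text
time: 11.9
ee_pos: [0.4891, 0.0353, 0.1298]
eef_rot: [0.448, 0.548, -0.447, 0.548]
ft_force: [-0.9, 0.8, -2.3]
width: 0.0454
[0.48906465 0.03533657 0.12977364] [-0.87  0.12  0.76  1.96 -0.09  1.09  0.13] [-0.91813065  0.83433582 -2.32310491] 0.04539776777566989
-78.48640387346929
```

View pics/w6c.png

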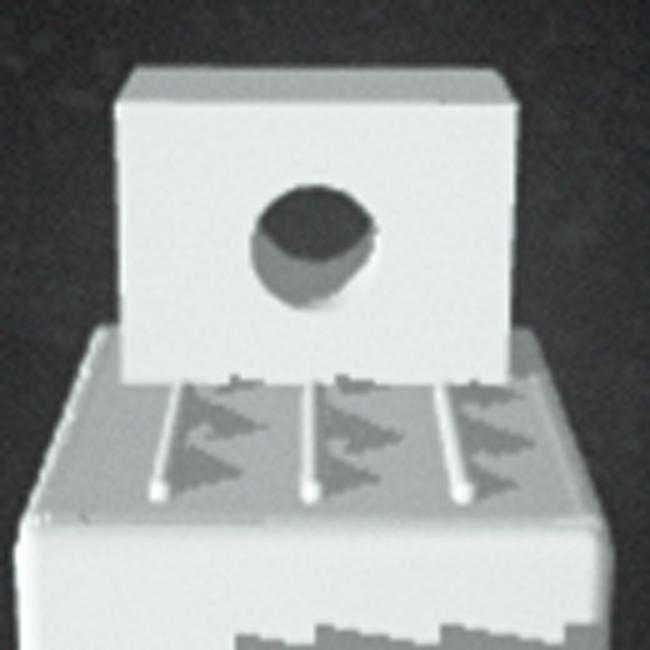

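View pics/s6c.png

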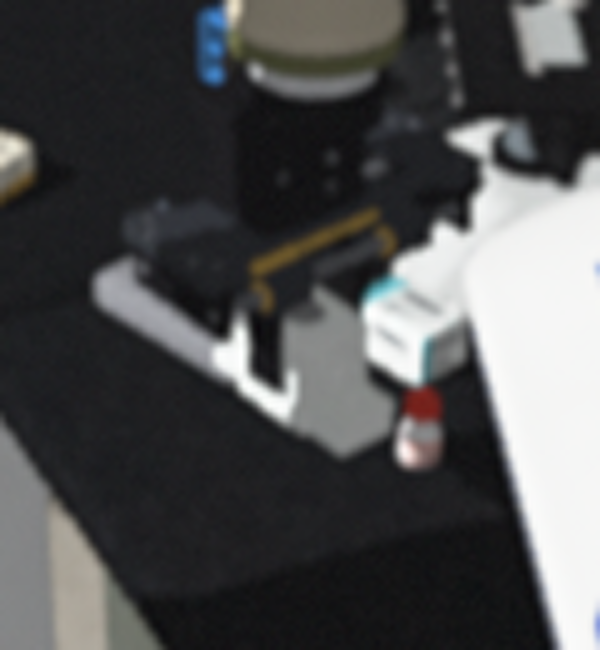

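```bash
python3 - <<'E'
from h import *
c=load('w6');g=lambda u,v,z:at(c,210+u/5,140+v/5,z)
s=read_state();p=s['ee_pos'];M=R.from_quat(s['eef_rot']).as_matrix();print(p)
z=p[2]-.0214+.02
yc=-M[:,2]; yc=yc*[1,1,0]; xc=np.array([yc[1],-yc[0],0])  # cap y (toward +y) and x
for n,q in [('bore',(313,246)),('e1',(116,103)),('e2',(518,103)),('f1',(123,382)),('f2',(508,382))]:
    w=g(*q,z)-p; print(n,'x',(w@xc).round(4),'y',(w@yc).round(4))
for n,q in [('t1',(22,527)),('t2',(607,527))]:
    w=g(*q,z+.036)-p; print(n,'x',(w@xc).round(4),'y',(w@yc).round(4))
print('cap y yaw', np.degrees(np.arctan2(-yc[0],yc[1])))
E
```

```text
[0.4878518  0.03499165 0.12814046]
bore x 0.0012 y 0.0422
e1 x -0.0166 y 0.0555
e2 x 0.0197 y 0.0555
f1 x -0.0168 y 0.0289
f2 x 0.0197 y 0.0289
t1 x -0.021 y 0.0295
t2 x 0.0235 y 0.0294
cap y yaw 11.503158072935594
```

```bash
python3 -m inch '[[[0.05,0.25,0.1,0,0,0.007,1],[0.15,0.6,0.1,0,0,0.014,1],[0.204,0.94,0.1,0,0,0.014,1],[0.204,0.94,0.1,0,0,0.014,1]]]' 
python3 -m inch '[[[0.1,0.4,0,0,0,0,1],[0.15,0.75,0,0,0,0,1],[0.204,0.94,0,0,0,0,1],[0.204,0.94,0,0,0,0,1],[0.204,0.94,0,0,0,0,1],[0.204,0.94,0,0,0,0,1],[0.204,0.94,0,0,0,0,1]]]' 
python3 - <<'E'
from h import *
s=read_state();print(s['ee_pos'],s['joint_positions'].round(2),s['ft_force'],s['width']);M=R.from_quat(s['eef_rot']).as_matrix();print(np.degrees(np.arctan2(-M[0,1],M[1,1])),M[:,0].round(4))
snap('wrist','w7')
s=read_state();print(s['ee_pos'])
E
```

```text
time: 12.4
ee_pos: [0.5122, 0.1539, 0.1393]
eef_rot: [0.42, 0.569, -0.421, 0.568]
ft_force: [-0.9, -0.6, -2.0]
width: 0.0456
time: 13.1
ee_pos: [0.5377, 0.2591, 0.141]
eef_rot: [0.423, 0.566, -0.424, 0.566]
ft_force: [-0.5, 0.1, -2.5]
width: 0.0458
[0.53769443 0.25912881 0.14097755] [-1.02  0.37  0.62  1.67 -0.23  1.18 -0.06] [-0.46360445  0.05843994 -2.54598748] 0.04583774494740457
-73.57543413013713 [-5.e-04 -5.e-04 -1.e+00]
[0.53775181 0.2594635  0.14124392]
```

View pics/w7.png

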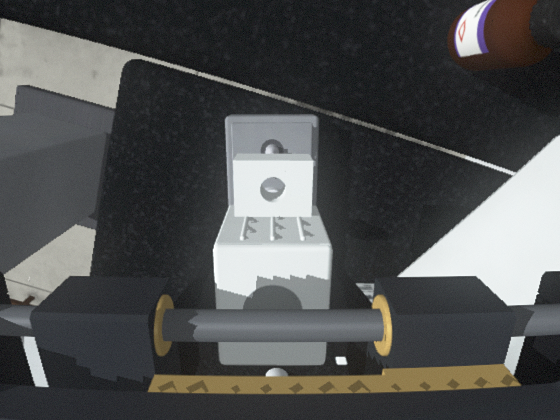

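```bash
python3 -m inch '[[[-0.008,0.01,-0.15,0,0,0,1],[-0.008,0.01,-0.35,0,0,0,1],[-0.008,0.01,-0.54,0,0,0,1],[-0.008,0.01,-0.54,0,0,0,1],[-0.008,0.01,-0.54,0,0,0,1]]]' 
python3 - <<'E'
from h import *
s=read_state();print(s['ee_pos'],s['ft_force'],s['torque'],s['width'])
snap('wrist','w8');crop('w8',200,100,350,230,5,'w8c')
s=read_state();print(s['ee_pos'])
E
```

```text
time: 13.65
ee_pos: [0.5369, 0.2614, 0.0771]
eef_rot: [0.423, 0.567, -0.423, 0.567]
ft_force: [-0.6, -0.2, -0.3]
width: 0.0456
[0.53695    0.26136271 0.07710827] [-0.63426894 -0.18143592 -0.25458402] [-0.05461784 -0.01846991  0.00962143] 0.04556589834532083
[0.53743186 0.26171462 0.07778866]
```

View pics/w8c.png

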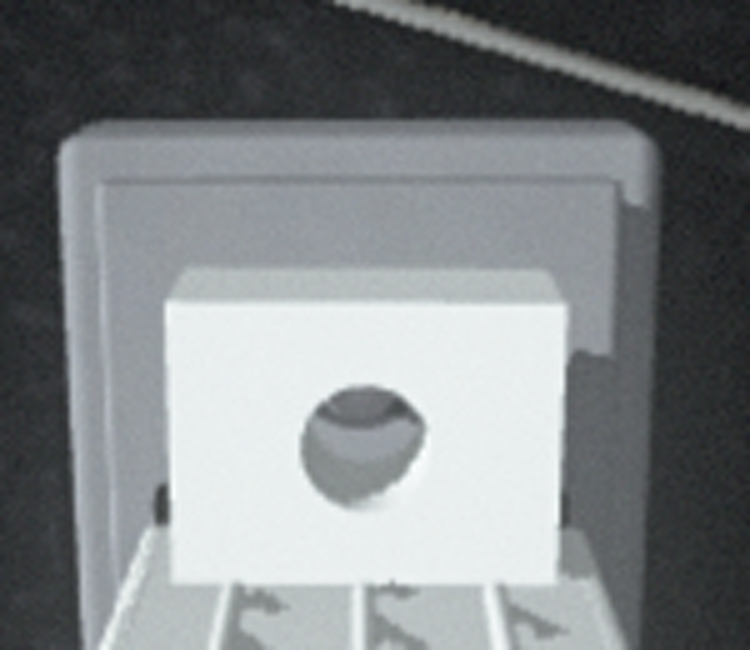

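```bash
python3 -m inch '[[[-0.004,-0.007,-0.03,0,0,0,1],[-0.004,-0.007,-0.06,0,0,0,1],[-0.004,-0.007,-0.1,0,0,0,1],[-0.004,-0.007,-0.14,0,0,0,1],[-0.004,-0.007,-0.14,0,0,0,1]]]' 
python3 - <<'E'
from h import *
s=read_state();print(s['ee_pos'],s['ft_force'],s['torque'],s['width'])
E
```

```text
time: 14.2
ee_pos: [0.5361, 0.2608, 0.059]
eef_rot: [0.423, 0.567, -0.423, 0.567]
ft_force: [0.1, -0.7, -2.6]
width: 0.0458
[0.53605217 0.26082926 0.05899516] [ 0.12200258 -0.70896802 -2.64310038] [-0.05521296 -0.07417171  0.05437588] 0.04577959978717125
```

```bash
python3 -m inch '[[[0,0,-0.02,0,0,0,1],[0,0,-0.04,0,0,0,1],[0,0,-0.06,0,0,0,1],[0,0,-0.06,0,0,0,1],[0,0,-0.06,0,0,0,1]]]' 
python3 - <<'E'
from h import *
s=read_state();print(s['ee_pos'],s['ft_force'],s['torque'],s['width'])
E
```

```text
time: 14.7
ee_pos: [0.5364, 0.261, 0.053]
eef_rot: [0.423, 0.567, -0.423, 0.567]
ft_force: [-3.0, -0.7, 5.6]
width: 0.046
[0.53643305 0.26097917 0.05298318] [-3.04025703 -0.70509145  5.56593178] [-0.34626205  0.70576834  0.02322193] 0.04602119118766434
```

```bash
python3 -m inch '[[[0,0,-0.01,0,0,0,1],[0,0,-0.02,0,0,0,1],[0,0,-0.02,0,0,0,1],[0,0,-0.02,0,0,0,1],[0,0,-0.02,0,0,0,1]]]' 
python3 - <<'E'
from h import *
s=read_state();print(s['ee_pos'],s['ft_force'],s['torque'],s['width'])
snap('wrist','w9');crop('w9',200,100,350,230,5,'w9c')
snap('scene','s9');crop('s9',230,140,320,230,6,'s9c')
s=read_state();print(s['ee_pos'],s['ft_force'])
E
```

```text
time: 15.2
ee_pos: [0.5364, 0.261, 0.0514]
eef_rot: [0.423, 0.567, -0.423, 0.566]
ft_force: [-6.4, -2.8, 14.1]
width: 0.0458
[0.53643342 0.26100522 0.05141261] [-6.35195159 -2.78557863 14.11202193] [-0.76304963  1.48821225  0.02306212] 0.04575949094402999
[0.53643344 0.26102152 0.05140462] [-6.41257969 -2.03105927 14.38229886]
```

View pics/w9c.png

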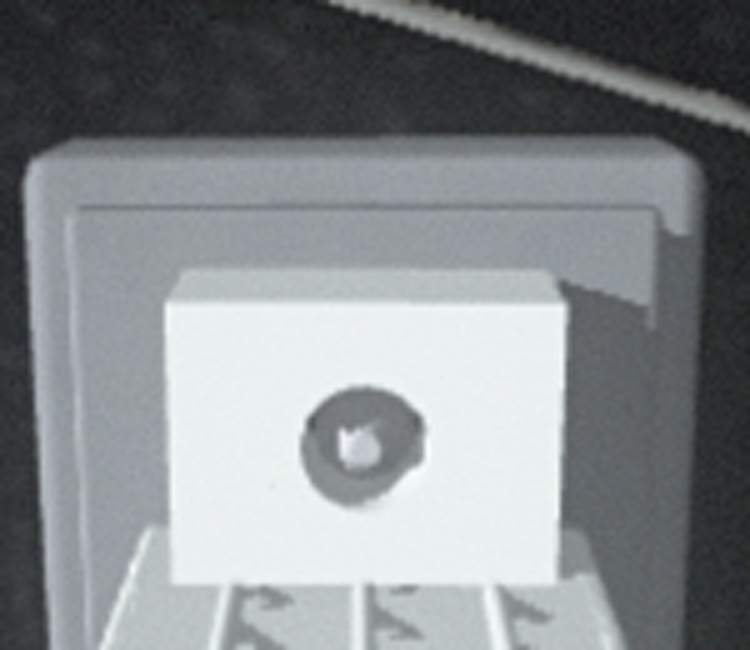

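View pics/s9c.png

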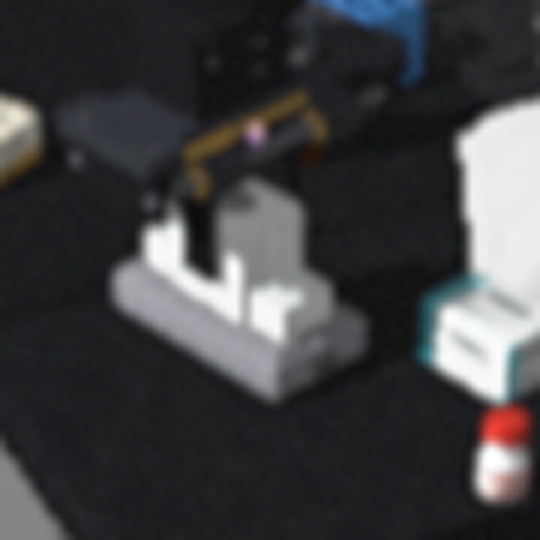

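```bash
python3 -m inch '[[[0,0,-0.01,0,0,0,1],[0,0,-0.02,0,0,0,1],[0,0,-0.02,0,0,0,1],[0,0,-0.02,0,0,0,1],[0,0,-0.02,0,0,0,1]]]' 50
python3 - <<'E'
from h import *
s=read_state();print(s['ee_pos'],s['ft_force'],s['torque'],s['width']);M=R.from_quat(s['eef_rot']).as_matrix();print(np.degrees(np.arctan2(-M[0,1],M[1,1])),M[:,0].round(4))
snap('wrist','w10')
c=load('w10');crop('w10',200,100,350,230,5,'w10c')
im=cv2.imread('pics/w10.png').astype(int);im9=cv2.imread('pics/w9.png').astype(int)
E
```

```text
time: 15.8
ee_pos: [0.5365, 0.2611, 0.0513]
eef_rot: [0.424, 0.567, -0.423, 0.566]
ft_force: [-17.9, -8.0, 40.2]
width: 0.0453
[0.5364621  0.26106607 0.05133619] [-17.89473061  -8.02132715  40.20819835] [-1.86719401  4.08447236  0.01691768] 0.04526045477273002
-73.49054898051784 [-7.0e-04  2.2e-03 -1.0e+00]
```

View pics/w10c.png

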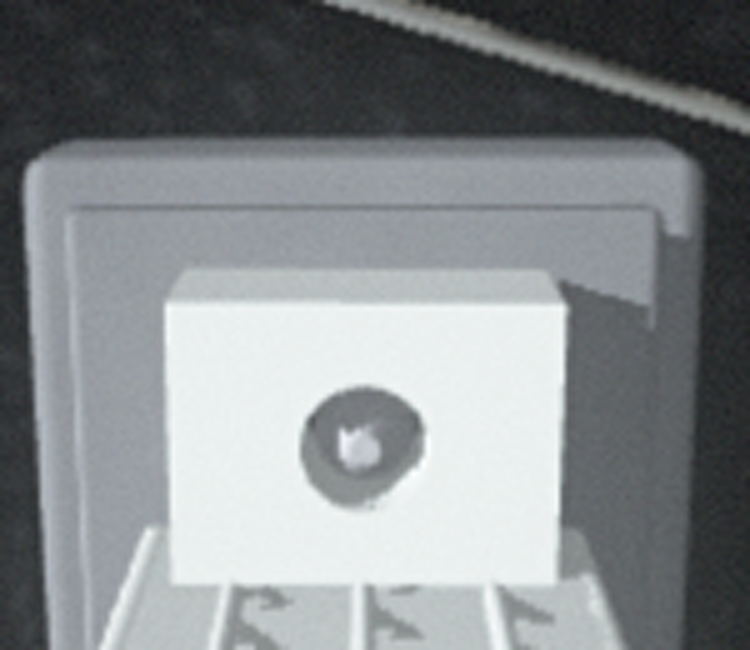

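The cap has bottomed: z did not change while the push rose to 40 N. I'll ease the push back to about 20 N and hold.

```bash
python3 -m inch '[[[0,0,0.008,0,0,0,1],[0,0,0.014,0,0,0,1],[0,0,0.014,0,0,0,1],[0,0,0.014,0,0,0,1],[0,0,0.014,0,0,0,1]]]' 50
python3 - <<'E'
from h import *
s=read_state();print(s['time'],s['ee_pos'],s['ft_force'],s['width'],s['joint_vel'].round(4));snap('top','t10');crop('top0',130,120,420,250,2.7,'ta');crop('t10',130,120,420,250,2.7,'tb')
a=cv2.imread('pics/ta.png');b=cv2.imread('pics/tb.png');cv2.imwrite('pics/tab.png',cv2.resize(np.vstack([a,b]),(660,590)))
E
```

```text
time: 16.35
ee_pos: [0.5364, 0.2611, 0.0514]
eef_rot: [0.423, 0.567, -0.423, 0.566]
ft_force: [-9.6, -3.9, 22.2]
width: 0.0455
16.35 [0.53644824 0.26106911 0.05141601] [-9.64411427 -3.85274764 22.20490159] 0.04553824944833355 [ 0.0009  0.0016 -0.0016 -0.     -0.0006  0.0004 -0.0009]
```

View pics/tab.png

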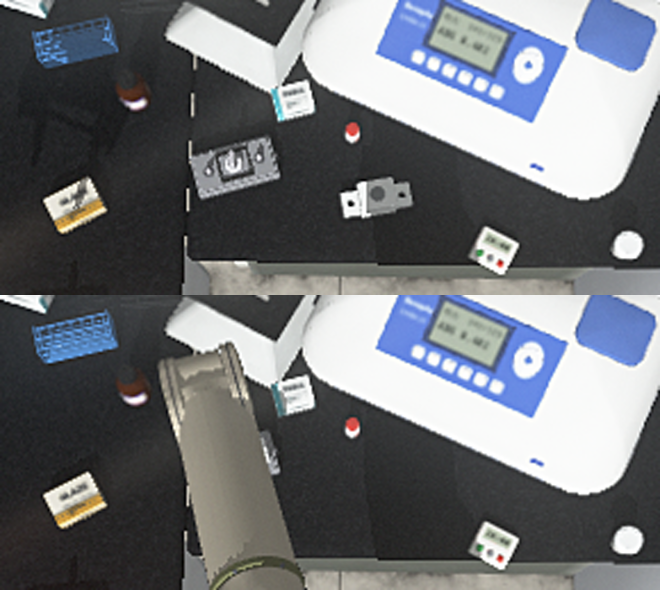

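In the before/after top views every bystander stands where it was. The cap is seated, pressed and at rest, so I'm handing the job in.

```bash
python3 -c "
from bench import *
print(close_job())"
```

```text
the job is handed in; nothing more can be done
None
```

I wound the key clockwise to its stop, fitted the cap over it onto the two dowels, and handed the job in at 16.4 s with the gripper still pressing the cap shut. The hand-in gives no verdict, so these are my own readings:

- **Key:** it took two grasps. At the end the torque rose to 0.7 N m and the jaws were levered open slightly. The picture after letting go put the key about 177.5° past its zero position, or about 3.10 rad. With the cap on, the key can't be seen, so I did not check it again.
- **Cap:** one dowel was seen centred in its bore; the other is hidden behind the gripper. The height stopped changing, at the level expected for a seated cap, while the push rose from 14 to 40 N, so the halves had met. I then eased the push to about 22 N with a 50 N grip, and the arm was at rest.
- **Side load:** a sideways force of about 10 N remained at the wrist. The cap showed no sign of shifting.
- **Bystanders:** the before and after overhead pictures show all six where they started.

The camera estimates of the lower half's centre disagreed by up to 4 mm. I used the position where the key sat in the jaws instead, and the cap went on freely.

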